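# Unlatch the ball dish, turn it a quarter and hold it out

## Task

On the bamboo board, slide the quake latch all the way to the open end of its track (the robot's left) so that it frees the dish, then take the dish by its bridge handle and lift it straight up, at least 10 cm above its seat. Up there, still over its seat, turn the dish level through a quarter turn, either way, so that its ears, which pointed towards and away from the robot, point along the board to left and right; keep the steel ball in the middle, never letting it roll out to the rim. Finish holding the dish up like that, still and level, for me to take, with the latch left open and everything else left where it stands.

Things in the scene. Friction and masses are not known exactly. Their poses are not given: they have to be found in the camera images.
- board: Bamboo board 300 x 460 x 18 mm, fixed flat on the shelf top; origin under its centre at shelf-top height. Its x axis runs along the short side, away from the robot; its y axis along the long side, to the robot's left; z up. Yaw varies by up to 26 degrees.
- seat (a point): Centre of the floor of the round recess (60 mm wide, 5 mm deep) in the board, 30 mm from the board's centre along board +x and 13 mm above the shelf top; the dish's foot stands here with 2 mm play. Axes as the board's.
- latch (a joint): Quake latch: value in m along board +y (the robot's left). 0 = closed, tongue centred over the dish's ear; 0.050 = fully open, at the end stop. It starts between 0 and 0.012, with the tongue over the ear so that the dish cannot be lifted. About 1.5 N of friction; it stays where it is left.
- latch_grip (a point): Grip point on the axis of the latch's upright block, 16 mm below its top (80 mm above the shelf top). Block 20 mm (board x) by 16 mm (board y), free on both y sides down to 23 mm above the shelf top (track; end stops to 28 mm). Its line of travel is 105 mm from the seat, on the robot's side. A tongue reaches 34 mm from it to the dish, top at 48 mm. Axes as the board's.
- dish: Dark wooden dish with aluminium bridge handle, 150 to 310 g. Origin under the centre of its 56 mm foot. Bowl 110 mm wide, rim 28 mm up; inside a shallow cone, 6 degrees down to the middle (floor 14 mm up, 100 mm wide). Two ears along its x axis reach 77 mm out, 20 mm wide, 20 to 25 mm up. At the start its x axis is within 2 degrees of the board's and the ear towards the robot is under the tongue.
- dish_bar (a point): Middle of the bridge handle's bar, above the dish's centre, 79 mm above the dish's underside, 92 mm above the shelf top while seated. Bar 12 mm wide (dish x), 14 mm high, 118 mm long along dish y; clear space of 34 mm between the bar's underside and the ball's top. Axes as the dish's: x along the ears, y along the bar, z up.
- dish_mid (a point): Point on the dish's axis 26 mm above its underside: where the ball's centre lies when it is in the middle. Axes as the dish's.
- ball_center (a point): Centre of the loose steel ball, 24 mm across, 55 g, lying in the dish. It touches the rim when 38 mm off the middle.
- puck: Bystander: round white watch puck, 44 mm wide, 12 mm high, on the board; origin under its centre.
- earbud_case: Bystander: black rounded case 48 x 62 x 24 mm on the board; origin under its centre.
- tin: Bystander: lidded round steel tin with a knob on its lid, 66 mm wide, 64 mm high, on the board; origin under its centre.
- whistle: Bystander: yellow plastic whistle about 46 x 18 x 22 mm on the board; origin under its barrel.
- phone_stand: Bystander: aluminium phone stand 100 x 75 mm, about 115 mm high, on the shelf top to the robot's left of the board; origin under its centre.
- switch_plate: Fixed white plate 75 x 120 x 22 mm with a small steel toggle (to 49 mm high), to the robot's right of the board; origin under its centre; not part of the job.

How it is judged:
By the outcome, as a careful person would: the job done as asked, in the order asked, and still so for the second after the job is handed in, while the arm keeps its last pose, push and grip.
It also fails if it takes over 51 s, if anything falls off the work surface, if the arm or the gripper's body presses on something with over 40 N, if the wrist force passes 120 N, or if a joint passes its speed limit or range.

## Robot

A 6-joint arm with a two-finger parallel gripper is mounted at the origin on the work surface. World frame = base frame: x ahead of the robot, y to its left, z up, the work surface at z = 0. Lengths are in m, angles in degrees, forces in N, time in s.
With the tool pointing down it reaches from about 0.25 to 0.725 m from the base axis. Payload 9.7 kg.
Tool frame: the origin (TCP) lies between the finger pads; the fingertips stand 11 mm ahead of it and the grasp point (between the pads) lies 8 mm behind it; z points along the fingers, x is the direction in which the jaws open and shut, and the axes are right-handed (so a half turn about z gives the same grasp; the last joint's range is limited). The gripper opens to 85 mm and grips with 20 to 120 N. Pads are 22 mm wide; open, the fingers measure 114 mm over their backs; the gripper's body (76 mm by 85 mm) begins 54 mm behind the grasp point. The pads swing forward as they close: fully open they stand 13 mm farther back than shut.
Start: joints at [-72.536, 4.979, 10.078, 95.1, 0, 90], TCP at [0.165, -0.525, 0.242] pointing down, gripper open.
Joint ranges: [-179.16, 179.16], [-48.56, 103.87], [-65.8, 70.77], [-126.05, 130.52], [-82.76, 87.17], [-180, 180]. Speed limits (degrees/s): [127.2, 127.2, 147.25, 180, 180, 180].

## Interface

Orientations are given as [roll, pitch, yaw] about the fixed x, y, z axes, in that order (R = Rz(yaw) Ry(pitch) Rx(roll)).
In Python, from workcell import get_obs, camera, job_done, spotter gives the robot as it stands.
- The arm moves only by the tool play_rows, never from a script. Its argument "rows" is a list of rows, each a list of 3 entries, a list of its own where there are three numbers: the closure, from 0 (fully open) to 1 (shut), then the shift along the tool's x, y, z in cm, then the turn, a rotation vector about the tool's x, y, z in degrees. In form: [[claw, [x, y, z], [wx, wy, wz]], ...]. A call has 1 to 12 rows; each row shifts and turns the pose as measured when the row begins, along the tool's axes as they then stand; what a row does not reach is not made up. A row lasts 1/10 s, in which the tool goes at most 50 mm and 8.59 degrees, less where a joint would pass 70% of its speed; a pose out of reach is approached as far as the arm can. A call is refused whole if a number of a shift passes 5 or a number of a turn 8.59, either way. A call with a gripper value outside its range is refused whole. The fingers move at their own pace and stop on an object; "newtons" is the grip in N (left out, the last holds). Time passes only in rows, so rows that do not move let the fingers close. It gives the time, the measured TCP pose, the force and the opening at its end, in the units of the state.
- get_obs(): the state, without advancing time (a new reading comes with each control period).
- camera(name): name is "side" or "top"; returns a dict with "img" (384x512x3 uint8, red, green, blue), "intrinsics" (3x3 intrinsics, pixels), "xyz" and "orientation" of the camera in the world. Camera axes: x right, y down, z forward; pixel columns grow to the right and rows downward; lengths in m; the calibration is good to about 2 mm. A picture is of the moment at which its call begins. There is no depth.
- job_done(): hands the job in, once; it reports no verdict.
Trained networks look in a picture, given as the dict that the camera call returned (one of the last four; its "shot" number tells which), for a name from the list of things; names that differ only in an ending like _2 or _b are one class to them, and where a whole thing is asked for, a point or a joint stands for the part that bears it (a point fixed in the world has none). Each returns a list of dicts, best first, with "confidence" (0 to 1); they miss things now and then, are a little off and sometimes report something else, mostly with a low value. They report only what shows in the picture. A call takes as long as a camera call.
- spotter.spot_in(picture, thing): "point" ([x, y, z] in m, in world coordinates, good to about 4 mm: the middle of the surface that is visible of it).
- spotter.trace(picture, thing): "pixels" (384x512 bool, what is visible of it).
The state is a dict: "time": time; "q": joint angles; "qd": joint speeds; "joint_efforts": joint torques, N m; "ee_pos": TCP position; "tcp_rot": TCP orientation; "wrist_force": force on the tool from outside, world axes, zero at the start; "torque": the same for the moment, N m; "opening": finger opening in m.
Only numpy, scipy, OpenCV 4.12 (cv2) and the standard library are available. Lean on these libraries where they do the work, as an engineer would, in place of code of your own. Each camera call takes 0.05 s, during which the arm holds its last target.

## Working session

There is one attempt and no reset: what is moved stays moved. The work goes in short steps, Python scripts to look and compute and a tool call to move; the robot and the scene stay as the last step left them, time stands still between calls to the robot, and variables do not carry over. Pictures are saved under pics/ and viewed, and the job is handed in when it is done.

Besides the shell and the picture viewer there is one more tool, called as a command line: name --argument value ..., lists and objects as JSON in quotes. play_rows: Moves the arm, as the interface text tells. Its arguments: {"type":"object","properties":{"rows":{"type":"array","items":{"type":"array"}},"newtons":{"type":"number"}},"required":["rows"]}

```bash
ls; mkdir -p pics
python3 - <<'E'
from workcell import get_obs, camera, spotter
import cv2, pickle
print({k:v for k,v in get_obs().items()})
P={}
for n in ("top","side"):
    p=camera(n); P[n]=p
    cv2.imwrite(f"pics/{n}0.png",p["img"][:,:,::-1])
    print(n,p["intrinsics"],p["xyz"],p["orientation"])
    for t in ("board","latch","dish","dish_bar","ball_center","puck","earbud_case","tin","whistle","phone_stand","switch_plate"):
        r=spotter.spot_in(p,t)
        print(t,[(x["point"],x["confidence"]) for x in r[:2]])
pickle.dump(P,open("p0.pkl","wb"))
E
```

```text
pics
{'time': 0.0, 'q': array([-7.25367876e+01,  5.01140365e+00,  1.00341058e+01,  9.50994330e+01,
        5.03817100e-04,  8.99992838e+01]), 'qd': array([-0.00927354,  0.01715036,  0.01426904,  0.02879194, -0.12181943,
        0.00841816]), 'joint_efforts': array([ 4.59454077e-04, -5.20388496e+01,  4.64799213e+01,  1.63811079e-02,
       -1.35124492e-05, -8.96451553e-07]), 'ee_pos': array([ 0.164989  , -0.52444413,  0.24157703]), 'tcp_rot': array([-1.79999495e+02,  7.67308439e-02, -7.25360714e+01]), 'wrist_force': array([-1.04762174,  0.0474612 , -0.57507648]), 'torque': array([ 0.03320454, -0.01255612,  0.03274743]), 'opening': 0.08589663340889006}
top [[389.05609332   0.         250.09345906]
 [  0.         389.05609332 192.71090241]
 [  0.           0.           1.        ]] [ 0.39523396 -0.01587349  1.41774356] [-172.09999444    0.58238896  -90.79785184]
board [([0.5448, 0.1283, 0.0167], 0.77)]
latch [([0.5071, 0.1499, 0.0425], 0.51)]
dish [([0.5908, 0.1149, 0.0313], 0.91)]
dish_bar [([0.594, 0.1161, 0.0294], 0.67)]
ball_center []
puck [([0.5898, -0.0555, 0.0307], 0.58)]
earbud_
[... 202 characters left out ...]
  0.         253.87033206]
 [  0.         353.10203691 196.56821572]
 [  0.           0.           1.        ]] [0.52350162 0.95470348 0.67814281] [-122.06268211    0.59858895 -177.82160794]
board [([0.5573, 0.2087, 0.0178], 0.74), ([0.5209, -0.525, 0.0217], 0.66)]
latch [([0.4995, 0.155, 0.0429], 0.78)]
dish [([0.5917, 0.1173, 0.0366], 0.96)]
dish_bar [([0.59, 0.1205, 0.0375], 0.84)]
ball_center []
puck [([0.5937, -0.0477, 0.0302], 0.52)]
earbud_case [([0.678, 0.2867, 0.0371], 0.81)]
tin [([0.4486, 0.0091, 0.0602], 0.83)]
whistle [([0.5308, 0.3274, 0.043], 0.49)]
phone_stand [([0.4746, 0.5337, 0.0094], 0.76), ([0.5903, 0.1179, 0.0332], 0.59)]
switch_plate [([0.5206, -0.5272, 0.0213], 0.49)]
```

Run:
```python
import cv2, pickle
P=pickle.load(open("p0.pkl","rb"))
t=P["top"]["img"][:,:,::-1]; s=P["side"]["img"][:,:,::-1]
cv2.imwrite("pics/top_b.png",cv2.resize(t,(768,576),interpolation=cv2.INTER_CUBIC))
cv2.imwrite("pics/side_b.png",cv2.resize(s,(768,576),interpolation=cv2.INTER_CUBIC))
```

```text
(no output)
```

View pics/top_b.png

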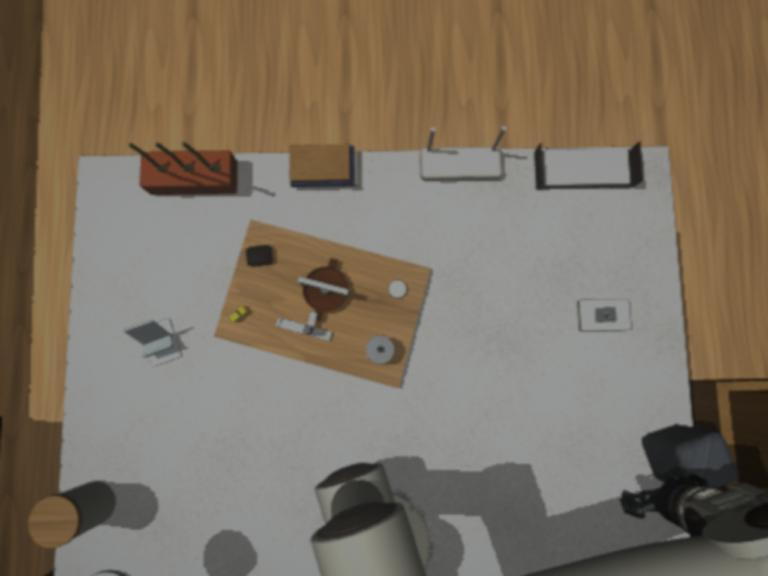

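View pics/side_b.png

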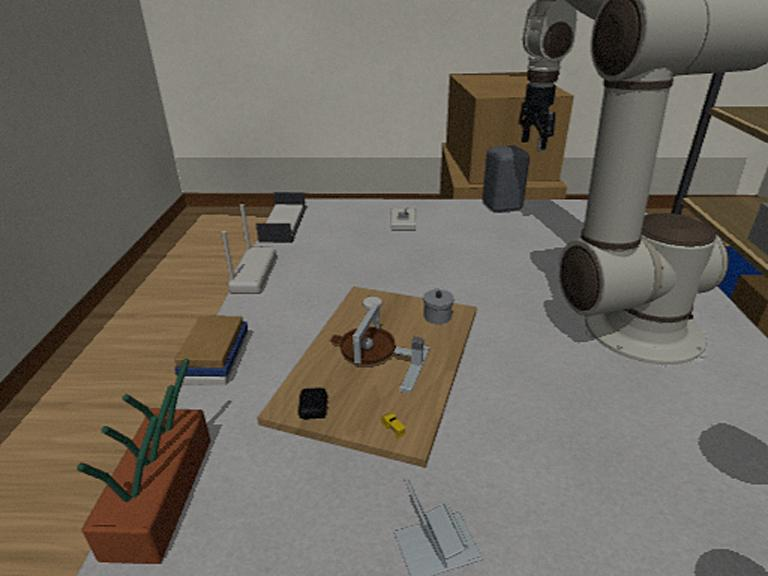

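The top view shows the board's corners at about (250,220), (432,268), (402,387) and (215,336), the handle bar from (300,280) to (348,292), and the latch block near (310,325). The side view agrees. Next I'll fit the board's pose.

```bash
cat > h.py <<'E'
import numpy as np, cv2, pickle
from scipy.spatial.transform import Rotation as R
def proj(p,X):
    X=np.atleast_2d(X); C=R.from_euler('xyz',p["orientation"],degrees=True).as_matrix()
    c=(X-np.array(p["xyz"]))@C; u=c@p["intrinsics"].T
    return u[:,:2]/u[:,2:]
def back(p,uv,z):
    C=R.from_euler('xyz',p["orientation"],degrees=True).as_matrix()
    uv=np.atleast_2d(uv); d=np.c_[uv,np.ones(len(uv))]@np.linalg.inv(p["intrinsics"]).T@C.T
    o=np.array(p["xyz"]); return o+d*((z-o[2])/d[:,2:])
E
python3 - <<'E'
from h import *
P=pickle.load(open("p0.pkl","rb"))
c=np.array([(250,220),(432,268),(402,387),(215,336)])/1.5
print(back(P["top"],c,0.018)); 
# wood mask on stone: use saturation
for n,z in (("top",.018),("side",.018)):
    p=P[n]; hsv=cv2.cvtColor(p["img"],cv2.COLOR_RGB2HSV)
    m=((hsv[:,:,1]>70)).astype(np.uint8)
    k,l,s,cc=cv2.connectedComponentsWithStats(m)
    seed=(int(290/1.5),int(300/1.5)) if n=="top" else (int(340/1.5),int(410/1.5))
    i=l[seed[1],seed[0]]; mm=(l==i).astype(np.uint8); print(n,i,s[i])
    ct=max(cv2.findContours(mm,cv2.RETR_EXTERNAL,cv2.CHAIN_APPROX_NONE)[0],key=cv2.contourArea)
    h=cv2.convexHull(ct); a=cv2.approxPolyDP(h,6,True)[:,0]; print(a.tolist()); print(back(p,a,z)[:, :2])
    r=cv2.minAreaRect(back(p,h[:,0],z)[:,:2].astype(np.float32)*1000); print(r)
    x0,y0,w,hh=s[i][:4]; cr=p["img"][y0-10:y0+hh+10,x0-10:x0+w+10,::-1]
    f=min(800/cr.shape[1],600/cr.shape[0]); cv2.imwrite(f"pics/{n}_crop.png",cv2.resize(cr,None,fx=f,fy=f,interpolation=cv2.INTER_CUBIC)); print(x0-10,y0-10,f)
E
```

```text
[[ 0.76643316  0.30202736  0.018     ]
 [ 0.6392399  -0.14331037  0.018     ]
 [ 0.35482678 -0.06462569  0.018     ]
 [ 0.48176723  0.38180065  0.018     ]]
top 3 [ 143  147  144  111 9194]
[[167, 147], [286, 180], [265, 257], [143, 223]]
[[ 0.76514591  0.30077129]
 [ 0.63442387 -0.13589249]
 [ 0.35847342 -0.05405295]
 [ 0.48538441  0.38309114]]
((560.9032592773438, 123.31214904785156), (459.2429504394531, 297.40972900390625), 73.70624542236328)
133 137 4.580152671755725
side 96 [ 172  191  146  121 9693]
[[235, 191], [317, 205], [283, 311], [172, 281]]
[[ 0.64014641 -0.13466652]
 [ 0.35496498 -0.0491012 ]
 [ 0.48391682  0.39980531]
 [ 0.76436439  0.31272629]]
((561.9954833984375, 131.37533569335938), (473.29156494140625, 301.59228515625), 73.68659973144531)
162 181 4.25531914893617
```

View pics/top_crop.png

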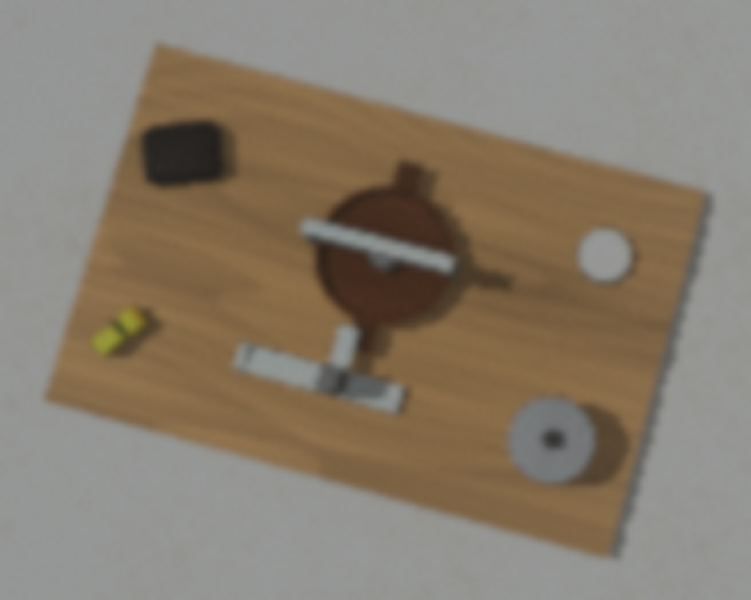

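View pics/side_crop.png

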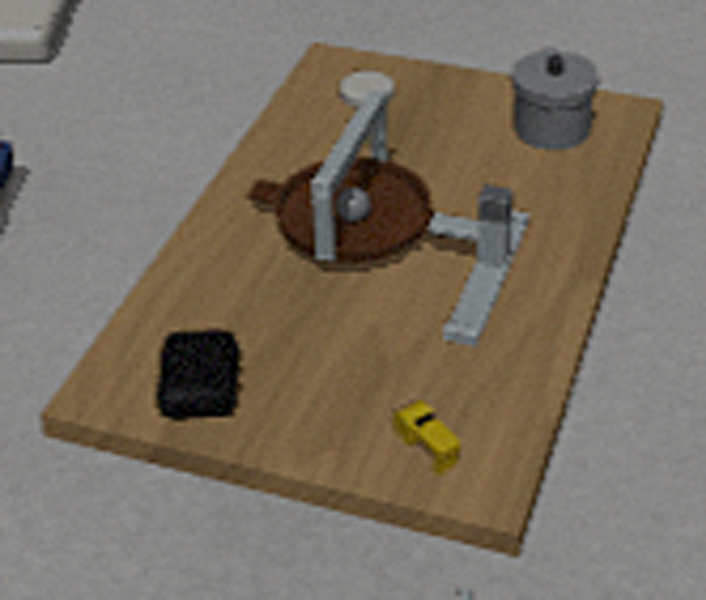

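Top crop: bar from (303,228) to (455,265), ball at about (382,262), block top at about (330,380) with its shadow. The tongue lies over the near ear. Side crop: block top at about (496,190), bar from (322,186) to (382,97), ball at (354,203).

Run:
```python
from h import *
from scipy.optimize import least_squares
P=pickle.load(open("p0.pkl","rb"))
o={"top":(133,137,4.580152671755725),"side":(162,181,4.25531914893617)}
def px(n,l): a,b,f=o[n]; return (np.array(l,float)+.5)/f-.5+[a,b]
C={"top":[(158,43),(710,193),(616,556),(46,400)],"side":[(43,420),(313,43),(663,102),(520,540)]}
Q=np.array([(150,230),(150,-230),(-150,-230),(-150,230)])/1000.
def w(pr,q,z): 
    c,s=np.cos(pr[2]),np.sin(pr[2]); q=np.atleast_2d(q); return np.c_[pr[0]+c*q[:,0]-s*q[:,1],pr[1]+s*q[:,0]+c*q[:,1],np.full(len(q),z)]
def res(pr,ns=("top","side")): return np.concatenate([(proj(P[n],w(pr,Q,.018))-px(n,C[n])).ravel() for n in ns])
for ns in (("top",),("side",),("top","side")):
    r=least_squares(res,[.56,.13,.28],args=(ns,)); print(ns,r.x[:2],np.degrees(r.x[2]),np.round(r.fun,1))
b=r.x; np.save("board.npy",b)
for n in o: 
    print(n,"seat pred bar",proj(P[n],w(b,[.03,0],.099)))
    # measured
    m={"top":dict(bar=[(303,228),(455,265)],blk=[(330,380)],ball=[(382,262)]),"side":dict(bar=[(324,184),(378,97)],blk=[(496,190)],ball=[(354,205)])}[n]
    for k,z in (("bar",.099),("blk",.096),("ball",.039)):
        X=back(P[n],px(n,m[k]),z)[:,:2]; d=X-b[:2]; c,s=np.cos(b[2]),np.sin(b[2])
        L=np.c_[c*d[:,0]+s*d[:,1],-s*d[:,0]+c*d[:,1]]; print(n,k,X.round(4).tolist(),"board frame",L.round(4).tolist())
```

```text
('top',) [0.56123733 0.12028259] -16.106717605762874 [ 0.2 -0.1  0.1 -0.7 -0.7  0.5  0.4  0.3]
('side',) [0.56033054 0.12683602] -16.202743912286792 [-0.7 -0.3 -0.2  0.1  0.3 -0.1  0.5 -0. ]
('top', 'side') [0.56081365 0.12321903] -16.139786199106336 [-0.5  0.  -0.7 -0.5 -1.5  0.6 -0.4  0.4 -0.5 -1.3 -0.3 -0.4 -0.  -0.7
  0.4 -1.3]
top seat pred bar [[215.08458443 189.99883737]]
top bar [[0.603, 0.171], [0.5733, 0.0571]] board frame [[0.0273, 0.0576], [0.0304, -0.06]]
top blk [[0.4889, 0.1508]] board frame [[-0.0767, 0.0065]]
top ball [[0.5846, 0.1175]] board frame [[0.0245, 0.0012]]
side seat pred bar [[244.14931032 211.87259685]]
side bar [[0.6037, 0.1733], [0.5735, 0.0698]] board frame [[0.0272, 0.0601], [0.027, -0.0478]]
side blk [[0.4925, 0.1731]] board frame [[-0.0795, 0.0289]]
side ball [[0.5891, 0.1165]] board frame [[0.029, 0.0014]]
```

```bash
cat > ov.py <<'E'
from h import *
def w(pr,q): 
    c,s=np.cos(pr[2]),np.sin(pr[2]); q=np.atleast_2d(np.array(q,float)); return np.c_[pr[0]+c*q[:,0]-s*q[:,1],pr[1]+s*q[:,0]+c*q[:,1],q[:,2]]
def box(cx,cy,dx,dy,z0,z1): return [[cx+i*dx/2,cy+j*dy/2,z] for z in (z0,z1) for i,j in ((1,1),(1,-1),(-1,-1),(-1,1))]
E4=[(0,1),(1,2),(2,3),(3,0)]; EB=E4+[(a+4,b+4) for a,b in E4]+[(i,i+4) for i in range(4)]
def overlay(p,b,win,fn,latch=.006,boxes=True):
    x0,y0,x1,y1=win; f=min(800/(x1-x0),600/(y1-y0))
    im=np.ascontiguousarray(cv2.resize(p["img"][y0:y1,x0:x1,::-1],None,fx=f,fy=f,interpolation=cv2.INTER_CUBIC))
    def dr(pts,ed,col):
        u=(proj(p,w(b,pts))-[x0,y0]+.5)*f
        for i,j in ed: cv2.line(im,tuple(map(int,u[i])),tuple(map(int,u[j])),col,1,cv2.LINE_AA)
    if boxes:
        dr(box(0,0,.3,.46,0,.018),EB,(255,0,0))
        dr(box(.03,0,.012,.118,.085,.099),EB,(0,0,255))
        dr(box(-.075,latch,.020,.016,.023,.096),EB,(0,255,0))
        t=np.linspace(0,2*np.pi,41)
        for r,z in ((.055,.041),(.028,.013),): dr([[.03+r*np.cos(a),r*np.sin(a),z] for a in t],[(i,i+1) for i in range(40)],(255,0,255))
        dr(box(.03,0,.154,.02,.033,.038),EB,(0,255,255))
    cv2.imwrite(fn,im)
E
python3 - <<'E'
from ov import *
P=pickle.load(open("p0.pkl","rb")); b=np.load("board.npy")
overlay(P["top"],b,(185,165,235,230-20),"pics/ovt.png")
overlay(P["side"],b,(215,190,300,254),"pics/ovs.png")
E
```

```text
(no output)
```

View pics/ovt.png

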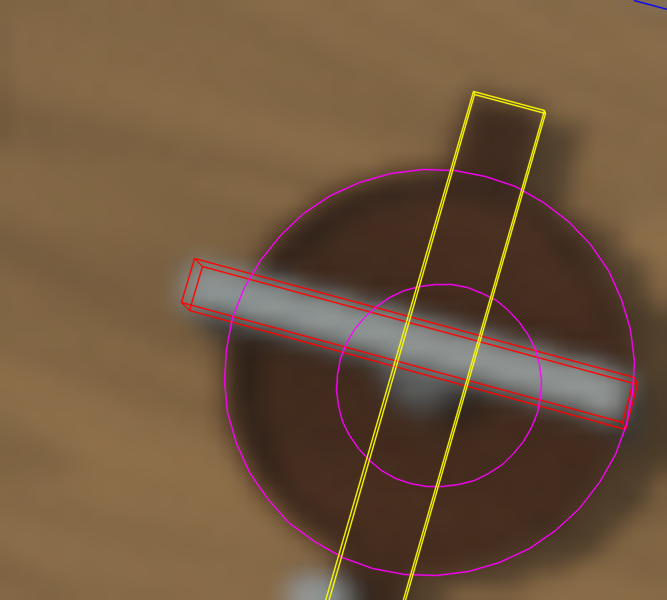

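View pics/ovs.png

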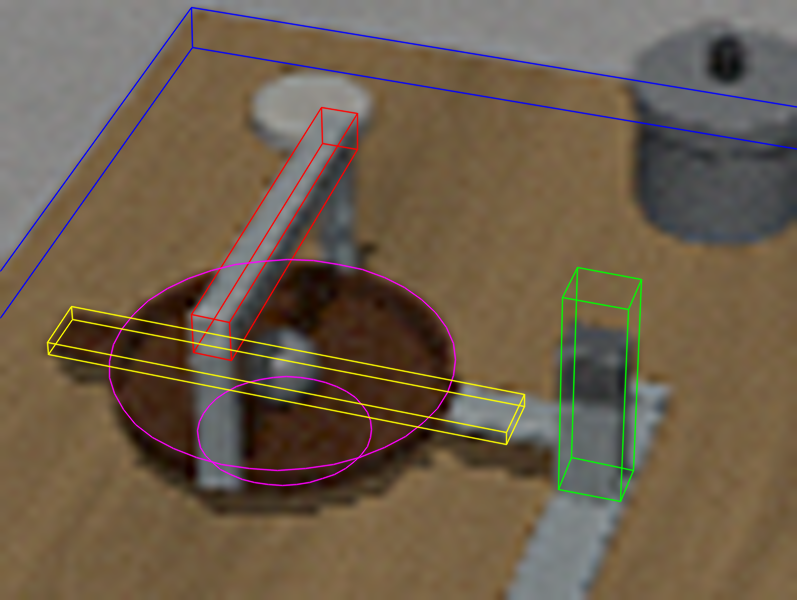

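```bash
sed -i 's/\.023,\.096/.023,.080/' ov.py
python3 - <<'E'
from ov import *
P=pickle.load(open("p0.pkl","rb")); b=np.load("board.npy")
overlay(P["top"],b,(180,200,230,238),"pics/ovt2.png")
overlay(P["side"],b,(255,205,305,243),"pics/ovs2.png",.004)
E
```

```text
(no output)
```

View pics/ovt2.png

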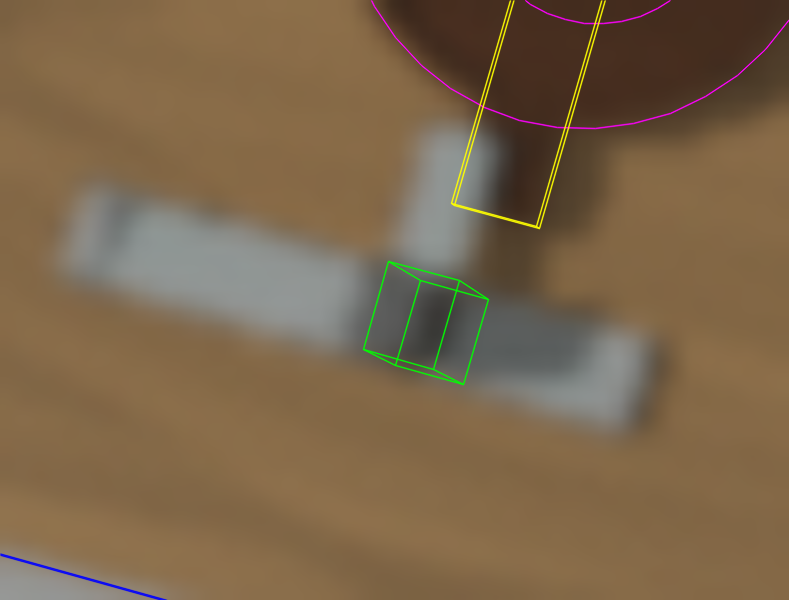

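View pics/ovs2.png

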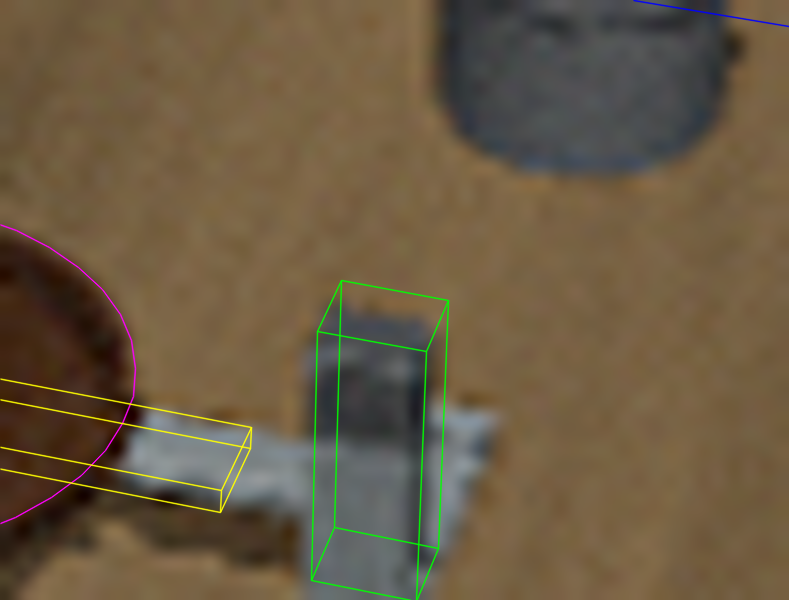

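```bash
cat > lat.py <<'E'
from h import *
bt=np.array([.56124,.12028,np.radians(-16.11)]); bs=np.array([.56033,.12684,np.radians(-16.20)])
def loc(p,b,uv,z):
    d=back(p,uv,z)[:,:2]-b[:2]; c,s=np.cos(b[2]),np.sin(b[2]); return np.c_[c*d[:,0]+s*d[:,1],-s*d[:,0]+c*d[:,1]].round(4).tolist()
E
python3 - <<'E'
from lat import *
P=pickle.load(open("p0.pkl","rb"))
f=15.8
t=lambda l:(np.array(l)+.5)/f-.5+[180,200]; s=lambda l:(np.array(l)+.5)/f-.5+[255,205]
print("tongue tip top",loc(P["top"],bt,t([(425,125),(500,140)]),.048))
print("tongue base edges",loc(P["top"],bt,t([(398,250),(470,268)]),.048))
print("track ends",loc(P["top"],bt,t([(80,230),(645,385)]),.023))
print("block top L/R edges z.08",loc(P["top"],bt,t([(360,300),(412,320),(460,325)]),.08))
print("side tongue edges",loc(P["side"],bs,s([(135,410),(130,470),(305,440),(290,500)]),.048))
print("side block top",loc(P["side"],bs,s([(318,315),(420,325),(310,350),(410,370)]),.08))
print("96",loc(P["side"],bs,s([(318,315),(420,325),(310,350),(410,370)]),.096))
from ov import *
overlay(P["top"],bt,(180,200,230,238),"pics/ovt3.png",.004,False)
overlay(P["side"],bs,(255,205,305,243),"pics/ovs3.png",.012)
for n in("side","top"):
  import cv2
E
```

```text
tongue tip top [[-0.0334, 0.022], [-0.0323, 0.0048]]
tongue base edges [[-0.062, 0.02], [-0.0616, 0.0033]]
track ends [[-0.0756, 0.0948], [-0.0756, -0.0391]]
block top L/R edges z.08 [[-0.076, 0.0204], [-0.0772, 0.0082], [-0.0755, -0.0022]]
side tongue edges [[-0.0272, 0.0007], [-0.0315, 0.018], [-0.0594, -0.0002], [-0.0616, 0.0176]]
side block top [[-0.0624, 0.004], [-0.0805, 0.0014], [-0.0638, 0.0145], [-0.0822, 0.0148]]
96 [[-0.0678, 0.0249], [-0.0855, 0.0223], [-0.0692, 0.0351], [-0.0871, 0.0354]]
```

View pics/ovs3.png

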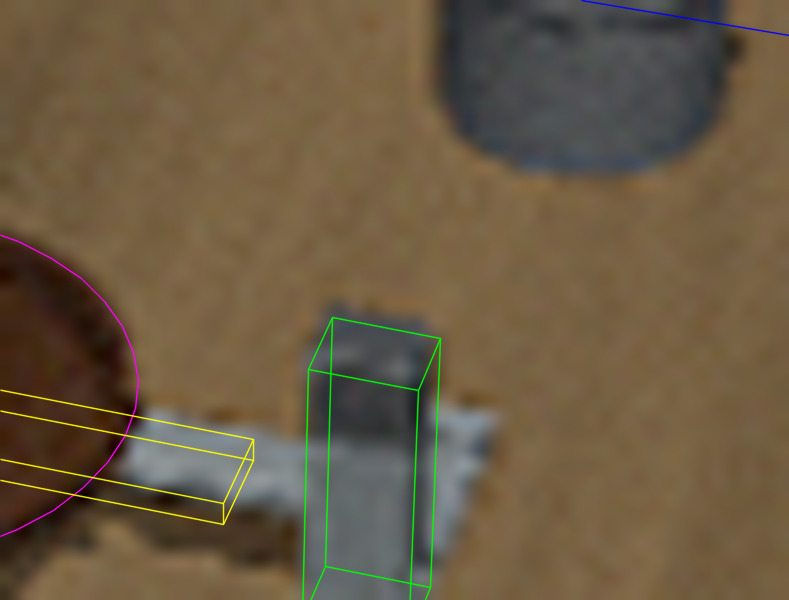

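View pics/ovt3.png

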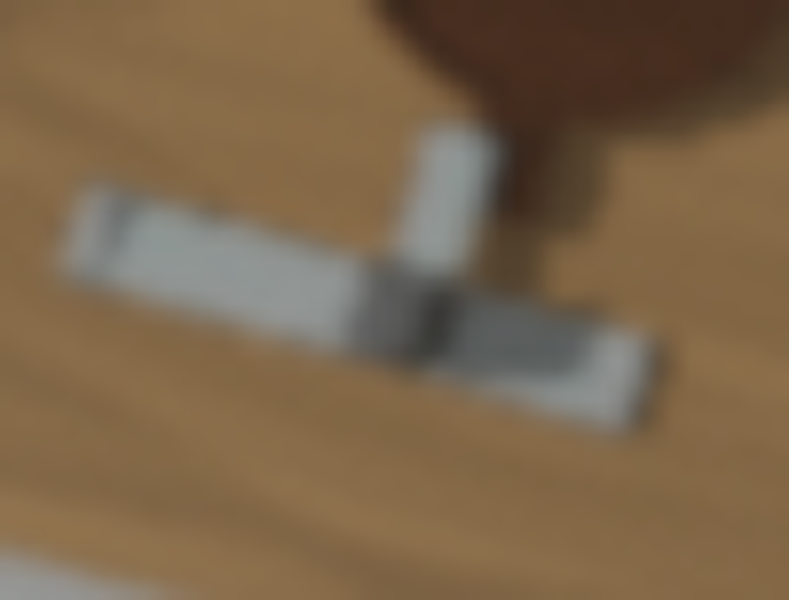

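```bash
cat > tgt.py <<'E'
import sys,numpy as np
from h import R
from workcell import get_obs
b=np.load("board.npy")
def W(x,y,z):
    c,s=np.cos(b[2]),np.sin(b[2]); return np.array([b[0]+c*x-s*y,b[1]+s*x+c*y,z])
def show(bx,by,z,yaw=None):
    o=get_obs(); T=R.from_euler('xyz',o["tcp_rot"],degrees=True); w=W(bx,by,z); d=w-o["ee_pos"]
    print("t",round(o["time"],2),"pos",o["ee_pos"].round(4),"rot",o["tcp_rot"].round(2),"q6",o["q"].round(1),"op",round(o["opening"],4),"F",o["wrist_force"].round(1),"tau",o["torque"].round(2))
    dd=o["ee_pos"][:2]-b[:2];c,s=np.cos(b[2]),np.sin(b[2]); print("tcp in board",[round(c*dd[0]+s*dd[1],4),round(-s*dd[0]+c*dd[1],4)])
    print("world tgt",w.round(4),"tool shift cm",(T.inv().apply(d)*100).round(2))
    if yaw is not None:
        G=R.from_euler('xyz',[180,0,np.degrees(b[2])+yaw],degrees=True); print("turn rotvec",(T.inv()*G).as_rotvec(degrees=True).round(2))
if __name__=="__main__": show(*map(float,sys.argv[1:]))
E
python3 tgt.py -.075 .011 .16 90
```

```text
t 1.2 pos [ 0.165  -0.5246  0.2423] rot [-180.      0.    -72.54] q6 [-72.5   5.   10.1  95.1   0.   90. ] op 0.0856 F [-0.3 -0.3 -0.1] tau [ 0.01  0.02 -0.02]
tcp in board [np.float64(-0.2001), np.float64(-0.7323)]
world tgt [0.4918 0.1546 0.16  ] tool shift cm [-54.99 -51.55   8.23]
turn rotvec [  -0.    -0.  -146.4]
```

play_rows --rows '[[0,[-3.4,-3.2,0],[0,0,0]],[0,[-3.4,-3.2,0],[0,0,0]],[0,[-3.4,-3.2,0],[0,0,0]],[0,[-3.4,-3.2,0],[0,0,0]],[0,[-3.4,-3.2,0],[0,0,0]],[0,[-3.4,-3.2,0],[0,0,0]],[0,[-3.4,-3.2,0],[0,0,0]],[0,[-3.4,-3.2,0],[0,0,0]],[0,[-3.4,-3.2,0],[0,0,0]],[0,[-3.4,-3.2,0],[0,0,0]],[0,[-3.4,-3.2,0],[0,0,0]],[0,[-3.4,-3.2,0],[0,0,0]]]' --newtons 20

```text
time: 2.4
ee_pos: [0.415, -0.006, 0.242]
tcp_rot: [-179.7, -0.1, -73.1]
wrist_force: [1.5, -0.6, 0.7]
opening: 0.0853
```

play_rows --rows '[[0,[0,0,0],[0,0,-8.5]],[0,[0,0,0],[0,0,-8.5]],[0,[0,0,0],[0,0,-8.5]],[0,[0,0,0],[0,0,-8.5]],[0,[0,0,0],[0,0,-8.5]],[0,[0,0,0],[0,0,-8.5]],[0,[0,0,0],[0,0,-8.5]],[0,[0,0,0],[0,0,-8.5]],[0,[0,0,0],[0,0,-8.5]],[0,[0,0,0],[0,0,-8.5]],[0,[0,0,0],[0,0,-8.5]],[0,[0,0,0],[0,0,-8.5]]]'

```text
time: 3.6
ee_pos: [0.4166, 0.0017, 0.2422]
tcp_rot: [179.8, -0.4, 30.2]
wrist_force: [0.0, -0.5, 0.1]
opening: 0.0853
```

```bash
python3 tgt.py -.075 .011 .16 90
```

```text
t 3.6 pos [0.4166 0.0017 0.2422] rot [179.83  -0.39  30.25] q6 [  0.2 -13.5  -7.3  95.8   0.   60. ] op 0.0853 F [ 0.  -0.5  0.1] tau [ 0.04 -0.02 -0.01]
tcp in board [np.float64(-0.1047), np.float64(-0.1568)]
world tgt [0.4918 0.1546 0.16  ] tool shift cm [14.14 -9.45  8.29]
turn rotvec [  0.31  -0.31 -43.61]
```

play_rows --rows '[[0,[3.6,-2.4,0],[0,0,0]],[0,[3.6,-2.4,0],[0,0,0]],[0,[3.6,-2.4,0],[0,0,0]],[0,[3.2,-2.2,0],[0,0,0]],[0,[0,0,1],[0,0,-8.5]],[0,[0,0,1],[0,0,-8.5]],[0,[0,0,1],[0,0,-8.5]],[0,[0,0,1],[0,0,-8.5]],[0,[0,0,1],[0,0,-8.5]],[0,[0,0,0],[0,0,0]]]'

```text
time: 4.6
ee_pos: [0.493, 0.1607, 0.1911]
tcp_rot: [179.5, -0.2, 73.7]
wrist_force: [-0.7, 0.5, 0.2]
opening: 0.0854
```

```bash
python3 tgt.py -.075 .011 .056 90
```

```text
t 4.6 pos [0.493  0.1607 0.1911] rot [179.47  -0.19  73.72] q6 [18.1 -0.6 -1.4 88.7 -0.1 34.4] op 0.0854 F [-0.7  0.5  0.2] tau [0.03 0.   0.08]
tcp in board [np.float64(-0.0756), np.float64(0.0172)]
world tgt [0.4918 0.1546 0.056 ] tool shift cm [-0.66 -0.07 13.51]
turn rotvec [ 0.53 -0.18 -0.14]
```

play_rows --rows '[[0,[-0.6,-0.1,3],[0.5,-0.2,0]],[0,[0,0,3],[0,0,0]],[0,[0,0,2.5],[0,0,0]],[0,[0,0,0],[0,0,0]]]'

```text
time: 5.0
ee_pos: [0.4917, 0.1554, 0.1065]
tcp_rot: [179.8, -0.1, 72.7]
wrist_force: [-0.1, 0.8, 1.0]
opening: 0.0852
```

```bash
cat > shot.py <<'E'
import sys
from ov import *
from workcell import camera
tag=sys.argv[1]; win={"top":(165,150,265,225),"side":(195,150,315,240)}
b=np.load("board.npy"); lat=float(sys.argv[2]) if len(sys.argv)>2 else .011
P={}
for n in ("top","side"):
    P[n]=camera(n); overlay(P[n],b,win[n],f"pics/{n}_{tag}.png",lat,len(sys.argv)>3)
pickle.dump(P,open(f"p_{tag}.pkl","wb"))
E
python3 shot.py a; python3 tgt.py -.075 .011 .056 90
```

```text
t 5.1 pos [0.4932 0.1559 0.1099] rot [179.58  -0.26  72.78] q6 [ 17.6  -0.5 -10.2  79.8  -0.   34.8] op 0.0856 F [-0.2 -0.1  0.8] tau [0.01 0.03 0.02]
tcp in board [np.float64(-0.074), np.float64(0.0126)]
world tgt [0.4918 0.1546 0.056 ] tool shift cm [-0.18 -0.14  5.39]
turn rotvec [ 0.42 -0.26 -1.09]
```

View pics/top_a.png

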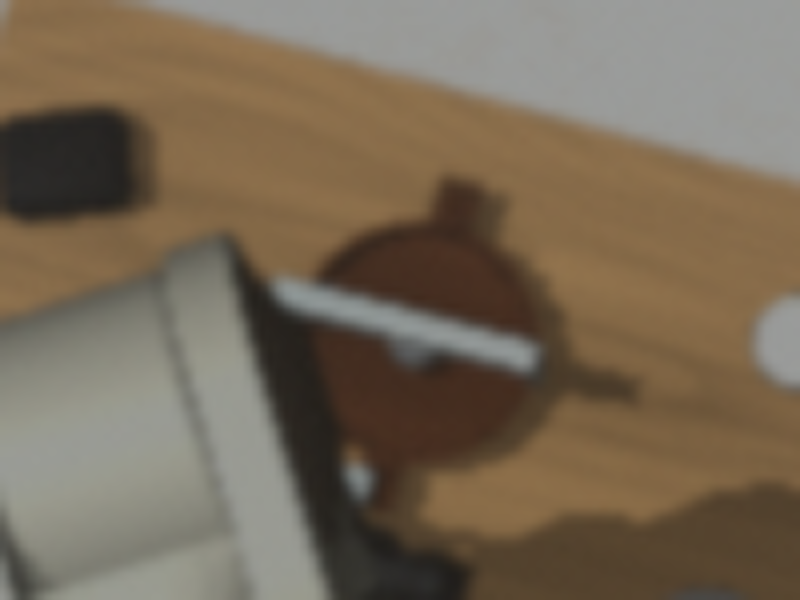

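View pics/side_a.png

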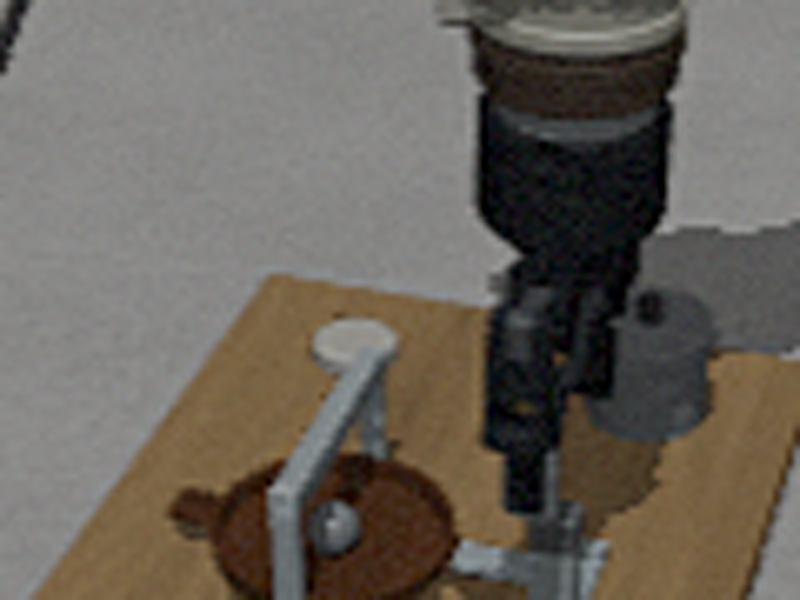

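The top view shows the dish unmoved, with the arm over the latch. The side view has the near finger (about (526,500)) in line with the block (about (555,520)), allowing for the slope of the track. Going down.

play_rows --rows '[[0,[-0.1,-0.1,2.5],[0.4,-0.2,-1]],[0,[0,0,2],[0,0,0]],[0,[0,0,0.9],[0,0,0]],[0,[0,0,0],[0,0,0]]]'

```text
time: 5.5
ee_pos: [0.4966, 0.1568, 0.0633]
tcp_rot: [179.4, -0.4, 73.5]
wrist_force: [-1.4, -0.4, -0.3]
opening: 0.0853
```

```bash
python3 tgt.py -.075 .011 .056 90
```

```text
t 5.5 pos [0.4966 0.1568 0.0633] rot [179.44  -0.43  73.49] q6 [ 17.5   0.7 -14.2  74.4   0.   34. ] op 0.0853 F [-1.4 -0.4 -0.3] tau [0.03 0.03 0.02]
tcp in board [np.float64(-0.071), np.float64(0.0144)]
world tgt [0.4918 0.1546 0.056 ] tool shift cm [-0.34 -0.41  0.72]
turn rotvec [ 0.56 -0.43 -0.37]
```

play_rows --rows '[[0,[-0.3,-0.4,0.5],[0.5,-0.4,-0.4]],[0,[0,0,0.2],[0,0,0]],[0,[0,0,0],[0,0,0]]]'

```text
time: 5.8
ee_pos: [0.4932, 0.1554, 0.0594]
tcp_rot: [179.8, -0.1, 73.9]
wrist_force: [-0.3, -1.2, 0.7]
opening: 0.0856
```

```bash
python3 tgt.py -.075 .011 .056 90
```

```text
t 5.8 pos [0.4932 0.1554 0.0594] rot [ 1.7977e+02 -1.3000e-01  7.3860e+01] q6 [ 17.5   0.7 -14.6  74.4  -0.   33.6] op 0.0856 F [-0.3 -1.2  0.7] tau [-0.04 -0.01  0.  ]
tcp in board [np.float64(-0.0739), np.float64(0.0121)]
world tgt [0.4918 0.1546 0.056 ] tool shift cm [-0.12 -0.12  0.34]
turn rotvec [ 0.23 -0.13  0.  ]
```

Close on the block.

play_rows --rows '[[1,[-0.1,-0.1,0.3],[0,0,0]],[1,[0,0,0],[0,0,0]],[1,[0,0,0],[0,0,0]],[1,[0,0,0],[0,0,0]],[1,[0,0,0],[0,0,0]],[1,[0,0,0],[0,0,0]],[1,[0,0,0],[0,0,0]],[1,[0,0,0],[0,0,0]]]' --newtons 20

```text
time: 6.6
ee_pos: [0.4924, 0.1548, 0.0574]
tcp_rot: [179.7, -0.2, 73.8]
wrist_force: [-0.7, -0.4, -0.0]
opening: 0.0154
```

```bash
python3 tgt.py -.075 .052 .056 90
```

```text
t 6.6 pos [0.4924 0.1548 0.0574] rot [ 1.797e+02 -1.700e-01  7.384e+01] q6 [ 17.5   0.6 -15.   74.1  -0.   33.6] op 0.0154 F [-0.7 -0.4 -0. ] tau [-0.01  0.16 -0.02]
tcp in board [np.float64(-0.0745), np.float64(0.0113)]
world tgt [0.5032 0.194  0.056 ] tool shift cm [ 4.07 -0.05  0.15]
turn rotvec [ 0.3  -0.17 -0.02]
```

play_rows --rows '[[1,[0.8,0,0],[0,0,0]],[1,[0.8,0,0],[0,0,0]],[1,[0.8,0,0],[0,0,0]],[1,[0.8,0,0],[0,0,0]],[1,[0.4,0,0],[0,0,0]],[1,[0,0,0],[0,0,0]]]'

```text
time: 7.2
ee_pos: [0.5034, 0.1926, 0.0574]
tcp_rot: [179.7, -0.1, 73.8]
wrist_force: [-0.1, -1.4, 0.5]
opening: 0.0153
```

```bash
python3 tgt.py -.075 .052 .056 90
```

```text
t 7.2 pos [0.5034 0.1926 0.0574] rot [ 1.7968e+02 -1.1000e-01  7.3850e+01] q6 [ 21.    3.7 -11.8  74.2  -0.1  37.1] op 0.0153 F [-0.1 -1.4  0.5] tau [-0.32  0.06 -0.06]
tcp in board [np.float64(-0.0744), np.float64(0.0507)]
world tgt [0.5032 0.194  0.056 ] tool shift cm [ 0.13 -0.06  0.14]
turn rotvec [ 0.32 -0.11 -0.01]
```

Force is only the sliding friction, so the stop has not been reached yet. I'll nudge on until force rises.

play_rows --rows '[[1,[0.3,0,0],[0,0,0]],[1,[0,0,0],[0,0,0]]]'

```text
time: 7.4
ee_pos: [0.5037, 0.1936, 0.0574]
tcp_rot: [179.7, 0.2, 73.8]
wrist_force: [-0.1, 1.5, 1.1]
opening: 0.0155
```

play_rows --rows '[[1,[0.3,0,0],[0,0,0]],[1,[0,0,0],[0,0,0]]]'

```text
time: 7.6
ee_pos: [0.5037, 0.1936, 0.0574]
tcp_rot: [179.7, 0.5, 73.7]
wrist_force: [-0.0, 1.7, -0.8]
opening: 0.0154
```

```bash
python3 tgt.py -.075 .052 .056 90
```

```text
t 7.6 pos [0.5037 0.1936 0.0574] rot [179.66   0.54  73.67] q6 [ 21.4   4.1 -11.3  74.6  -0.6  37.7] op 0.0154 F [-0.   1.7 -0.8] tau [ 0.84 -0.08  0.06]
tcp in board [np.float64(-0.0744), np.float64(0.0518)]
world tgt [0.5032 0.194  0.056 ] tool shift cm [ 0.02 -0.06  0.14]
turn rotvec [ 0.34  0.54 -0.19]
```

play_rows --rows '[[1,[0.7,0,0],[0,0,0]],[1,[0.7,0,0],[0,0,0]]]'

```text
time: 7.8
ee_pos: [0.5041, 0.195, 0.0572]
tcp_rot: [179.6, 2.1, 73.3]
wrist_force: [-13.0, -48.4, 20.3]
opening: 0.0155
```

```bash
python3 tgt.py -.075 .052 .056 90
```

```text
t 7.8 pos [0.5041 0.195  0.0572] rot [179.59   2.11  73.25] q6 [ 22.1   5.2 -10.2  75.6  -1.9  38.9] op 0.0155 F [-13.  -48.4  20.3] tau [-8.78  2.38  0.1 ]
tcp in board [np.float64(-0.0744), np.float64(0.0531)]
world tgt [0.5032 0.194  0.056 ] tool shift cm [-0.11 -0.06  0.13]
turn rotvec [ 0.4   2.11 -0.6 ]
```

That's the hard stop: force rises sharply without travel. I'll relax the tilt, then release.

play_rows --rows '[[1,[-0.1,0,0],[0.4,2.1,-0.5]],[1,[0,0,0],[0,0,0]]]'

```text
time: 8.0
ee_pos: [0.5035, 0.1922, 0.0573]
tcp_rot: [-180.0, 0.1, 73.6]
wrist_force: [-1.1, 1.3, -0.6]
opening: 0.0153
```

```bash
python3 tgt.py -.075 .052 .056 90
```

```text
t 8.0 pos [0.5035 0.1922 0.0573] rot [-1.7997e+02  1.3000e-01  7.3650e+01] q6 [ 20.9   4.1 -11.4  74.7  -0.1  37.3] op 0.0153 F [-1.1  1.3 -0.6] tau [ 0.31  0.06 -0.01]
tcp in board [np.float64(-0.0742), np.float64(0.0504)]
world tgt [0.5032 0.194  0.056 ] tool shift cm [ 0.16 -0.08  0.13]
turn rotvec [-0.03  0.13 -0.22]
```

It pulled back about 1.5 mm, so I'll push lightly to the stop again and release there.

play_rows --rows '[[1,[0.3,0,0],[0,0,0]],[1,[0.2,0,0],[0,0,0]],[1,[0.2,0,0],[0,0,0]]]'

```text
time: 8.3
ee_pos: [0.5039, 0.1941, 0.0573]
tcp_rot: [180.0, 0.9, 73.4]
wrist_force: [-4.8, -16.5, 6.5]
opening: 0.0157
```

```bash
python3 tgt.py -.075 .052 .056 90
```

```text
t 8.3 pos [0.5039 0.1941 0.0573] rot [179.97   0.91  73.43] q6 [ 21.4   4.7 -10.8  75.1  -0.7  38. ] op 0.0157 F [ -4.8 -16.5   6.5] tau [-2.9   0.76  0.13]
tcp in board [np.float64(-0.0743), np.float64(0.0522)]
world tgt [0.5032 0.194  0.056 ] tool shift cm [-0.02 -0.07  0.13]
turn rotvec [ 0.03  0.91 -0.43]
```

play_rows --rows '[[0,[0,0,0],[0,0,0]],[0,[0,0,0],[0,0,0]],[0,[0,0,0],[0,0,0]],[0,[0,0,0],[0,0,0]],[0,[0,0,0],[0,0,0]],[0,[0,0,0],[0,0.9,0]]]'

```text
time: 8.9
ee_pos: [0.5045, 0.1969, 0.0571]
tcp_rot: [180.0, -0.1, 73.5]
wrist_force: [-0.1, -0.0, 0.4]
opening: 0.0858
```

```bash
python3 tgt.py -.075 .052 .18 90
```

```text
t 8.9 pos [0.5045 0.1969 0.0571] rot [ 1.7995e+02 -9.0000e-02  7.3550e+01] q6 [ 21.3   4.3 -11.2  74.4   0.   37.8] op 0.0858 F [-0.1 -0.   0.4] tau [0.03 0.02 0.02]
tcp in board [np.float64(-0.0746), np.float64(0.0551)]
world tgt [0.5032 0.194  0.18  ] tool shift cm [ -0.3   -0.03 -12.29]
turn rotvec [ 0.05 -0.09 -0.31]
```

Rise straight up, with the jaws clear of the block.

play_rows --rows '[[0,[-0.2,0,-2],[0,0,0]],[0,[0,0,-4],[0,0,0]],[0,[0,0,-4.5],[0,0,0]],[0,[0,0,-4.5],[0,0,0]],[0,[0,0,-1],[0,0,0]]]'

```text
time: 9.4
ee_pos: [0.5016, 0.1937, 0.2196]
tcp_rot: [-179.8, -0.2, 73.5]
wrist_force: [-0.2, -0.2, -0.2]
opening: 0.0856
```

play_rows --rows '[[0,[0,0,0],[0,0,8.5]],[0,[0,0,0],[0,0,8.5]],[0,[0,0,0],[0,0,8.5]],[0,[0,0,0],[0,0,8.5]],[0,[0,0,0],[0,0,8.5]],[0,[0,0,0],[0,0,8.5]],[0,[0,0,0],[0,0,8.5]],[0,[0,0,0],[0,0,8.5]],[0,[0,0,0],[0,0,8.5]],[0,[0,0,0],[0,0,8.5]],[0,[0,0,0],[0,0,5]],[0,[0,0,0],[0,0,0]]]'

```text
time: 10.6
ee_pos: [0.502, 0.1938, 0.2171]
tcp_rot: [-179.4, 0.3, -18.0]
wrist_force: [0.2, 0.8, 0.3]
opening: 0.0851
```

```bash
python3 shot.py b .05 1; python3 tgt.py .03 0 .18 0
```

```text
t 10.7 pos [0.502  0.1938 0.2172] rot [-179.38    0.25  -17.81] q6 [ 20.8   2.7   4.9  92.    0.6 128.6] op 0.0856 F [-1.   0.4 -0.8] tau [-0.02  0.01  0.03]
tcp in board [np.float64(-0.0761), np.float64(0.0514)]
world tgt [0.5896 0.1149 0.18  ] tool shift cm [10.77  4.87  3.62]
turn rotvec [-0.63  0.24 -1.67]
```

View pics/side_b.png

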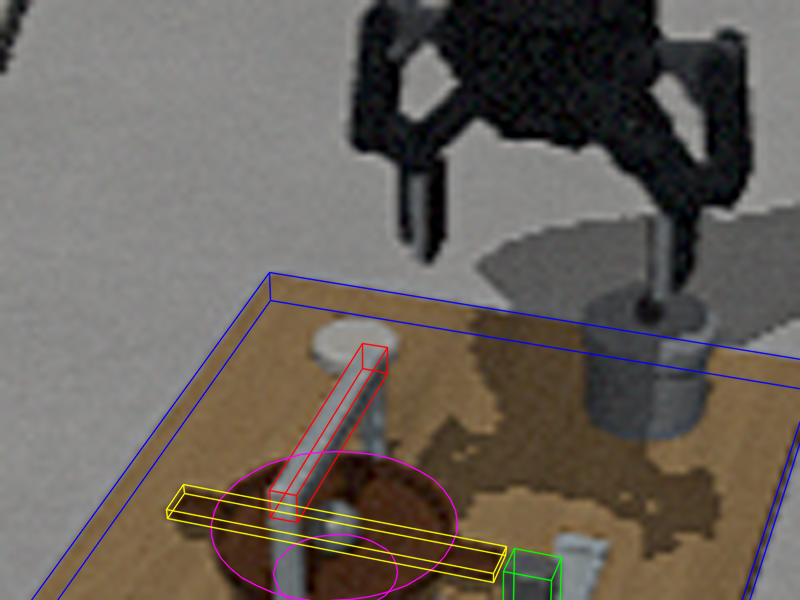

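View pics/top_b.png

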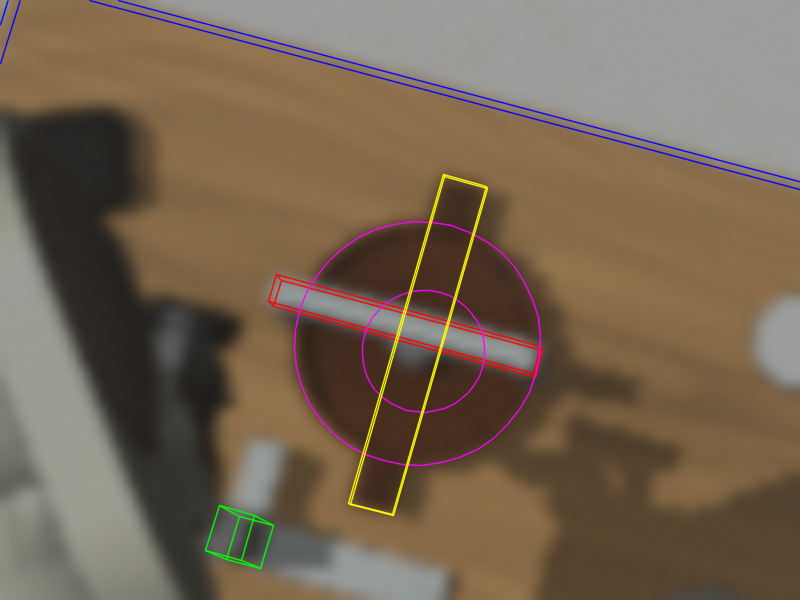

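The latch is drawn open: the block fits the 50 mm overlay at (240,537) in the top view, and the near ear at (372,495) is clear of the tongue at (262,470). The bar is straight along the overlay. Moving over the dish.

play_rows --rows '[[0,[2.7,1.2,0],[0,0,0]],[0,[2.7,1.2,0],[0,0,0]],[0,[2.7,1.2,0],[0,0,0]],[0,[2.7,1.2,0],[-0.5,0,-1]],[0,[0,0,1.5],[0,0,0]],[0,[0,0,1.5],[0,0,0]],[0,[0,0,0],[0,0,0]]]'

```text
time: 11.4
ee_pos: [0.5942, 0.1125, 0.1843]
tcp_rot: [-179.8, 0.2, -15.6]
wrist_force: [-0.3, -0.4, -0.3]
opening: 0.0855
```

```bash
python3 tgt.py .03 0 .12 0
```

```text
t 11.4 pos [0.5942 0.1125 0.1843] rot [-179.77    0.22  -15.59] q6 [ 10.6  11.9  11.3  89.6   0.3 116.2] op 0.0855 F [-0.3 -0.4 -0.3] tau [ 0.01  0.01 -0.03]
tcp in board [np.float64(0.035), np.float64(-0.001)]
world tgt [0.5896 0.1149 0.12  ] tool shift cm [-0.48 -0.08  6.43]
turn rotvec [-0.23  0.22  0.55]
```

play_rows --rows '[[0,[-0.5,-0.1,2.5],[-0.2,0.2,0.5]],[0,[0,0,2.5],[0,0,0]],[0,[0,0,1.2],[0,0,0]],[0,[0,0,0],[0,0,0]]]'

```text
time: 11.8
ee_pos: [0.5899, 0.1155, 0.1231]
tcp_rot: [-179.9, -0.1, -15.7]
wrist_force: [0.6, -0.5, -0.5]
opening: 0.0854
```

```bash
python3 shot.py c .05; python3 tgt.py .0285 0 .084 0
```

```text
t 11.9 pos [0.5908 0.1156 0.125 ] rot [-179.81   -0.26  -15.77] q6 [1.100e+01 1.100e+01 3.900e+00 8.250e+01 1.000e-01 1.168e+02] op 0.0857 F [-0.8 -0.3  0.1] tau [-0.01  0.02  0.03]
tcp in board [np.float64(0.0309), np.float64(0.001)]
world tgt [0.5882 0.1153 0.084 ] tool shift cm [-0.26  0.11  4.1 ]
turn rotvec [-0.19 -0.25  0.37]
```

View pics/side_c.png

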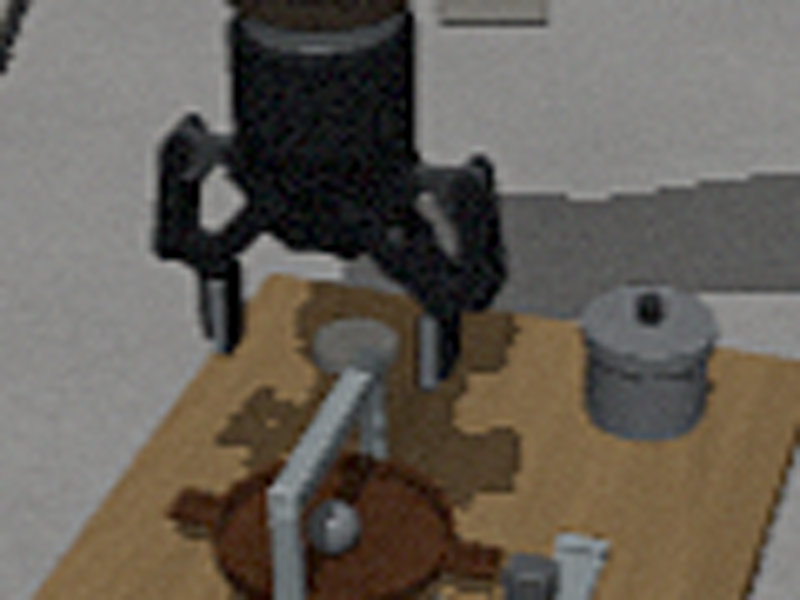

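The jaws, with tips at (225,350) and (435,385), straddle the bar's middle at about (325,430). Going down.

play_rows --rows '[[0,[-0.2,0.1,1.8],[-0.2,-0.2,0.4]],[0,[0,0,1.4],[0,0,0]],[0,[0,0,0.6],[0,0,0]],[0,[0,0,0],[0,0,0]]]'

```text
time: 12.3
ee_pos: [0.5912, 0.1158, 0.091]
tcp_rot: [-179.8, -0.4, -16.1]
wrist_force: [-0.1, 0.9, 0.7]
opening: 0.0853
```

```bash
python3 tgt.py .0285 0 .084 0
```

```text
t 12.3 pos [0.5912 0.1158 0.091 ] rot [-179.81   -0.43  -16.09] q6 [ 11.1  11.4   0.5  78.6  -0.  117.2] op 0.0853 F [-0.1  0.9  0.7] tau [-0.01  0.06  0.06]
tcp in board [np.float64(0.0313), np.float64(0.0013)]
world tgt [0.5882 0.1153 0.084 ] tool shift cm [-0.28  0.13  0.7 ]
turn rotvec [-0.19 -0.42  0.05]
```

play_rows --rows '[[0,[-0.3,0.1,0.6],[-0.2,-0.4,0]],[0,[0,0,0.2],[0,0,0]],[0,[0,0,0],[0,0,0]]]'

```text
time: 12.6
ee_pos: [0.5885, 0.1157, 0.084]
tcp_rot: [-180.0, -0.1, -16.1]
wrist_force: [-0.2, -0.1, -0.4]
opening: 0.0857
```

```bash
python3 tgt.py .0285 0 .084 0
```

```text
t 12.6 pos [0.5885 0.1157 0.084 ] rot [-1.7998e+02 -8.0000e-02 -1.6080e+01] q6 [ 1.110e+01  1.150e+01 -1.000e-01  7.830e+01 -0.000e+00  1.172e+02] op 0.0857 F [-0.2 -0.1 -0.4] tau [-0.03  0.01  0.01]
tcp in board [np.float64(0.0287), np.float64(0.0005)]
world tgt [0.5882 0.1153 0.084 ] tool shift cm [-0.02  0.05 -0.  ]
turn rotvec [-0.02 -0.08  0.06]
```

play_rows --rows '[[0.7,[0,0,0],[0,0,0]],[0.7,[0,0,0],[0,0,0]],[0.7,[0,0,0],[0,0,0]],[0.7,[0,0,0],[0,0,0]],[0.75,[0,0,0],[0,0,0]],[0.78,[0,0,0],[0,0,0]],[0.8,[0,0,0],[0,0,0]],[0.82,[0,0,0],[0,0,0]],[0.84,[0,0,0],[0,0,0]],[0.86,[0,0,0],[0,0,0]],[0.88,[0,0,0],[0,0,0]],[0.9,[0,0,0],[0,0,0]]]' --newtons 50

```text
time: 13.8
ee_pos: [0.5893, 0.1157, 0.0852]
tcp_rot: [-179.9, -0.2, -16.1]
wrist_force: [0.7, -0.0, -0.3]
opening: 0.0107
```

play_rows --rows '[[1,[0,0,0],[0,0,0]],[1,[0,0,0],[0,0,0]],[1,[0,0,0],[0,0,0]]]'

```text
time: 14.1
ee_pos: [0.5893, 0.1157, 0.0852]
tcp_rot: [-179.9, -0.2, -16.1]
wrist_force: [0.1, 0.5, 0.1]
opening: 0.011
```

```bash
python3 shot.py d .05; python3 tgt.py .0285 0 .084 0
```

```text
t 14.2 pos [0.5893 0.1157 0.0852] rot [-179.94   -0.2   -16.08] q6 [ 1.110e+01  1.150e+01 -1.000e-01  7.830e+01 -0.000e+00  1.172e+02] op 0.0111 F [ 0.7 -0.4  0.5] tau [-0.01 -0.08 -0.04]
tcp in board [np.float64(0.0295), np.float64(0.0007)]
world tgt [0.5882 0.1153 0.084 ] tool shift cm [-0.1   0.07  0.12]
turn rotvec [-0.06 -0.2   0.06]
```

View pics/side_d.png

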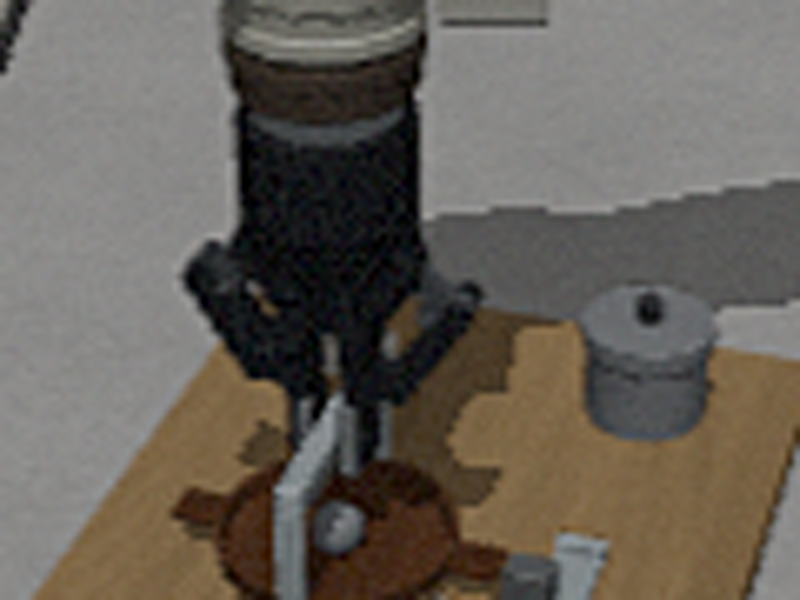

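Gripped: opening 11 mm on the bar, ball in the middle at (340,525). Lifting gently.

play_rows --rows '[[1,[0,0,-0.2],[0,0,0]],[1,[0,0,-0.3],[0,0,0]],[1,[0,0,-0.4],[0,0,0]],[1,[0,0,-0.4],[0,0,0]],[1,[0,0,-0.4],[0,0,0]],[1,[0,0,-0.4],[0,0,0]],[1,[0,0,-0.3],[0,0,0]],[1,[0,0,-0.2],[0,0,0]]]'

```text
time: 15.0
ee_pos: [0.5883, 0.1157, 0.1121]
tcp_rot: [180.0, -0.0, -16.1]
wrist_force: [-0.8, 0.4, -2.8]
opening: 0.0109
```

```bash
python3 shot.py e .05; python3 tgt.py .0295 0 .210 0
```

```text
t 15.1 pos [0.5883 0.1157 0.1121] rot [-1.7999e+02 -5.0000e-02 -1.6070e+01] q6 [ 11.1  11.1   2.5  81.4  -0.  117.2] op 0.011 F [-0.5 -0.7 -2.3] tau [-0.01  0.   -0.  ]
tcp in board [np.float64(0.0285), np.float64(0.0004)]
world tgt [0.5892 0.115  0.21  ] tool shift cm [ 0.11  0.04 -9.79]
turn rotvec [-0.01 -0.05  0.07]
```

View pics/side_e.png

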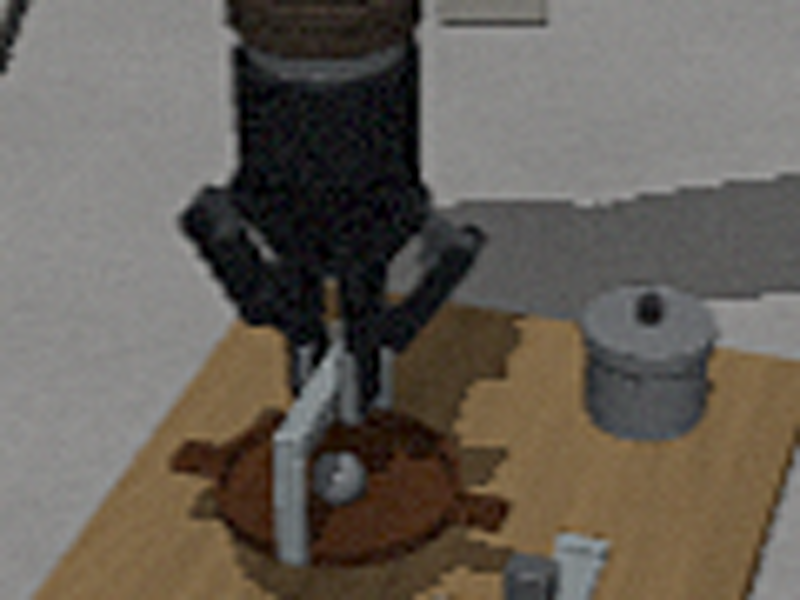

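The dish is free and level, with the ball central at (340,477). Lifting on.

play_rows --rows '[[1,[0,0,-0.3],[0,0,0]],[1,[0,0,-0.5],[0,0,0]],[1,[0,0,-0.7],[0,0,0]],[1,[0,0,-0.8],[0,0,0]],[1,[0,0,-0.8],[0,0,0]],[1,[0,0,-0.8],[0,0,0]],[1,[0,0,-0.8],[0,0,0]],[1,[0,0,-0.8],[0,0,0]],[1,[0,0,-0.7],[0,0,0]],[1,[0,0,-0.5],[0,0,0]],[1,[0,0,-0.3],[0,0,0]],[1,[0,0,0],[0,0,0]]]'

```text
time: 16.3
ee_pos: [0.5885, 0.1157, 0.1892]
tcp_rot: [-180.0, -0.1, -16.1]
wrist_force: [-0.4, 0.1, -2.2]
opening: 0.0109
```

```bash
python3 tgt.py .0295 0 .215 0
```

```text
t 16.3 pos [0.5885 0.1157 0.1892] rot [-1.7996e+02 -1.1000e-01 -1.6070e+01] q6 [ 11.1  11.   10.9  89.8  -0.  117.2] op 0.0109 F [-0.4  0.1 -2.2] tau [ 0.02 -0.01  0.02]
tcp in board [np.float64(0.0286), np.float64(0.0005)]
world tgt [0.5892 0.115  0.215 ] tool shift cm [ 0.09  0.05 -2.58]
turn rotvec [-0.04 -0.11  0.07]
```

play_rows --rows '[[1,[0,0,-0.3],[0,0,0]],[1,[0,0,-0.5],[0,0,0]],[1,[0,0,-0.6],[0,0,0]],[1,[0,0,-0.6],[0,0,0]],[1,[0,0,-0.5],[0,0,0]],[1,[0,0,-0.3],[0,0,0]],[1,[0,0,0],[0,0,0]]]'

```text
time: 17.0
ee_pos: [0.5882, 0.1157, 0.2191]
tcp_rot: [-180.0, -0.1, -16.1]
wrist_force: [0.4, 0.4, -2.3]
opening: 0.0114
```

```bash
python3 shot.py f .05; python3 tgt.py .0295 0 .215 90
```

```text
t 17.1 pos [0.5881 0.1157 0.2185] rot [ 1.7999e+02 -2.0000e-02 -1.6070e+01] q6 [ 11.1  11.4  14.6  93.2  -0.  117.2] op 0.0111 F [-0.6 -0.3 -2.3] tau [-0.   -0.01 -0.02]
tcp in board [np.float64(0.0283), np.float64(0.0003)]
world tgt [0.5892 0.115  0.215 ] tool shift cm [0.12 0.03 0.35]
turn rotvec [ 3.000e-02 -1.000e-02 -8.993e+01]
```

View pics/side_f.png

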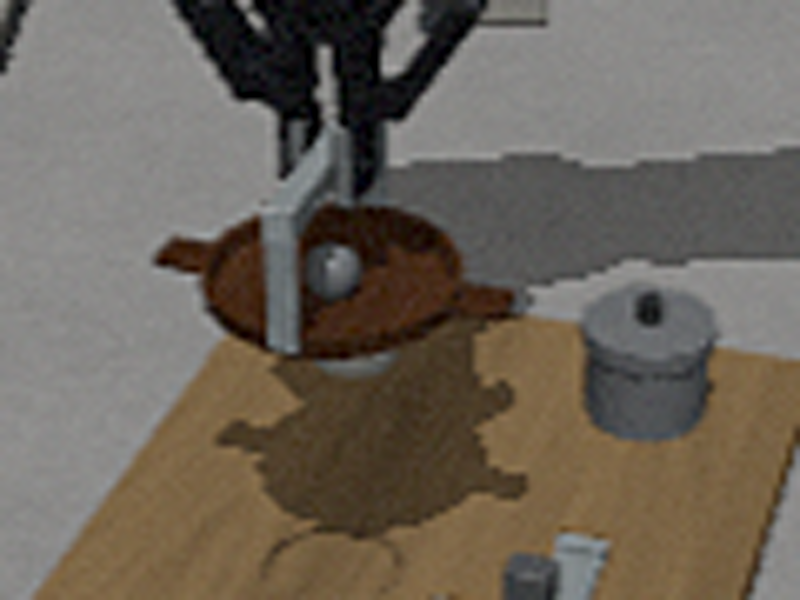

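Lifted 13 cm with the ball still central at (332,270). Now the quarter turn, ramped.

play_rows --rows '[[1,[0,0,0],[0,0,-1]],[1,[0,0,0],[0,0,-2]],[1,[0,0,0],[0,0,-3]],[1,[0,0,0],[0,0,-3]],[1,[0,0,0],[0,0,-3]],[1,[0,0,0],[0,0,-3]],[1,[0,0,0],[0,0,-3]],[1,[0,0,0],[0,0,-3]],[1,[0,0,0],[0,0,-3]],[1,[0,0,0],[0,0,-2]],[1,[0,0,0],[0,0,-1]],[1,[0,0,0],[0,0,0]]]'

```text
time: 18.3
ee_pos: [0.5868, 0.1154, 0.2146]
tcp_rot: [180.0, 0.3, 12.6]
wrist_force: [0.2, 0.8, -2.6]
opening: 0.0109
```

```bash
python3 shot.py g .05; python3 tgt.py .0285 0 .218 90
```

```text
t 18.4 pos [0.5868 0.1154 0.2147] rot [179.99   0.31  12.52] q6 [11.1 11.5 14.3 93.1 -0.  88.6] op 0.0112 F [ 0.   0.2 -3.6] tau [ 0.02 -0.03 -0.02]
tcp in board [np.float64(0.0271), np.float64(-0.0003)]
world tgt [0.5882 0.1153 0.218 ] tool shift cm [ 0.13  0.04 -0.33]
turn rotvec [ -0.16   0.29 -61.34]
```

View pics/side_g.png

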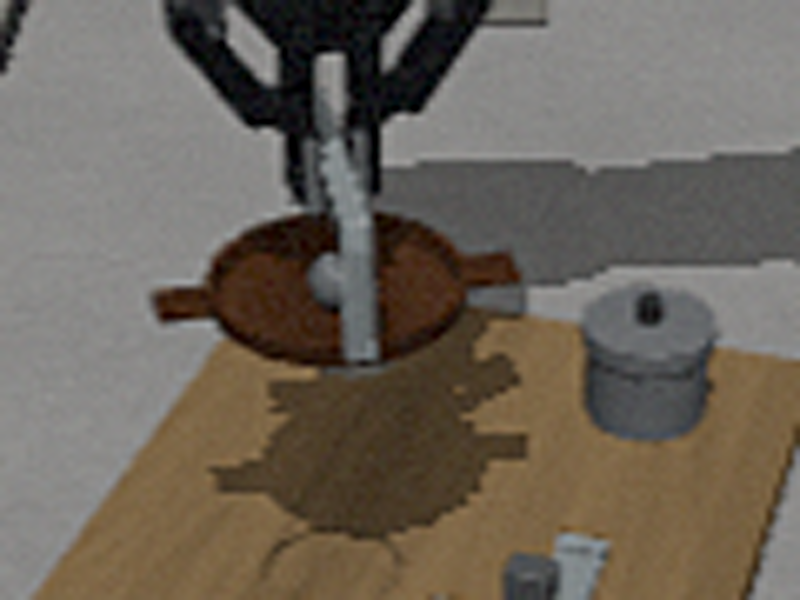

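Ball still in the middle at (330,280), 61° to go. I'll correct the small drifts gently along the way.

play_rows --rows '[[1,[0,0,0],[0,0.1,-1]],[1,[0,0,0],[0,0.1,-2]],[1,[0,0,0],[0,0,-3]],[1,[0,0,0],[0,0,-3]],[1,[0,0,0],[0,0,-4]],[1,[0,0,0],[0,0,-4]],[1,[0,0,0],[0,0,-4]],[1,[0,0,0],[0,0,-4]],[1,[0,0,0],[0,0,-3]],[1,[0,0,0],[0,0,-2]],[1,[0,0,0],[0,0,-1]],[1,[0,0,0],[0,0,0]]]'

```text
time: 19.6
ee_pos: [0.5868, 0.1154, 0.2148]
tcp_rot: [-180.0, 0.0, 45.1]
wrist_force: [-0.1, -0.0, -3.0]
opening: 0.0109
```

```bash
python3 tgt.py .0285 0 .218 90
```

```text
t 19.6 pos [0.5868 0.1154 0.2148] rot [-1.7999e+02  4.0000e-02  4.5080e+01] q6 [11.1 11.2 14.  92.8 -0.  56.1] op 0.0109 F [-0.1 -0.  -3. ] tau [ 0.07  0.03 -0.04]
tcp in board [np.float64(0.0271), np.float64(-0.0003)]
world tgt [0.5882 0.1153 0.218 ] tool shift cm [ 0.09  0.11 -0.32]
turn rotvec [-2.000e-02  3.000e-02 -2.878e+01]
```

play_rows --rows '[[1,[0,0,0],[0,0,-1]],[1,[0,0,0],[0,0,-2]],[1,[0,0,0],[0,0,-3]],[1,[0,0,0],[0,0,-4]],[1,[0,0,0],[0,0,-4]],[1,[0,0,0],[0,0,-4]],[1,[0,0,0],[0,0,-4]],[1,[0,0,0],[0,0,-4]],[1,[0,0,0],[0,0,-3]],[1,[0,0,0],[0,0,-1.5]],[1,[0,0,0],[0,0,0]]]'

```text
time: 20.7
ee_pos: [0.5868, 0.1154, 0.2149]
tcp_rot: [-180.0, 0.0, 76.9]
wrist_force: [-0.1, -0.8, -2.6]
opening: 0.0109
```

```bash
python3 tgt.py .0285 0 .218 90
```

```text
t 20.7 pos [0.5868 0.1154 0.2149] rot [-1.7998e+02  1.0000e-02  7.6900e+01] q6 [11.1 11.2 14.  92.8 -0.  24.2] op 0.0109 F [-0.1 -0.8 -2.6] tau [-0.04 -0.03 -0.03]
tcp in board [np.float64(0.0271), np.float64(-0.0003)]
world tgt [0.5882 0.1153 0.218 ] tool shift cm [ 0.02  0.14 -0.31]
turn rotvec [-0.02  0.02  3.04]
```

play_rows --rows '[[1,[0,0,0],[0,0,1]],[1,[0,0.1,0],[0,0,1]],[1,[0,0,0],[0,0,1]],[1,[0,0,0],[0,0,0]],[1,[0,0,0],[0,0,0]]]'

```text
time: 21.2
ee_pos: [0.5878, 0.1151, 0.2148]
tcp_rot: [-180.0, 0.0, 73.4]
wrist_force: [0.1, 0.1, -2.7]
opening: 0.0109
```

```bash
python3 tgt.py .0285 0 .218 90; python3 shot.py h .05
python3 - <<'E'
from lat import *
from workcell import spotter
P=pickle.load(open("p_h.pkl","rb"))
for n in P: print(n,[(r["point"],r["confidence"]) for t in("dish","ball_center","latch") for r in spotter.spot_in(P[n],t)[:1]])
E
```

```text
t 21.2 pos [0.5878 0.1151 0.2148] rot [-1.7998e+02  1.0000e-02  7.3430e+01] q6 [11.1 11.4 14.1 92.8 -0.  27.7] op 0.0109 F [ 0.1  0.1 -2.7] tau [ 0.02 -0.01 -0.02]
tcp in board [np.float64(0.0282), np.float64(-0.0002)]
world tgt [0.5882 0.1153 0.218 ] tool shift cm [ 0.02  0.03 -0.32]
turn rotvec [-0.02  0.01 -0.43]
top [([0.578, 0.0711, 0.167], 0.64)]
side [([0.5879, 0.1131, 0.1627], 0.85), ([0.586, 0.1227, 0.175], 0.62), ([0.5111, 0.1958, 0.0441], 0.46)]
```

View pics/side_h.png

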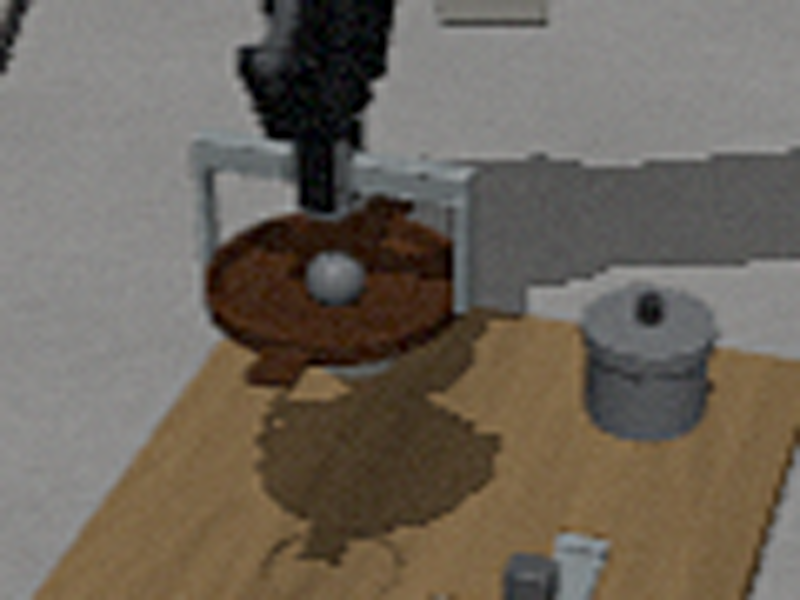

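View pics/top_h.png

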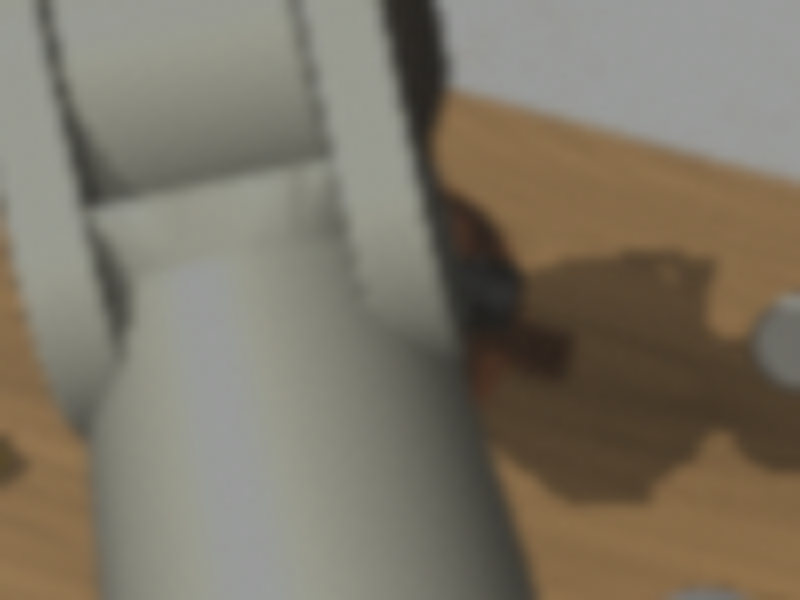

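The side view shows the dish level with the ball in the middle at (335,278), the ears along the board and the latch still open at (530,575). Last, a still hold and a whole-scene check.

play_rows --rows '[[1,[0,0,0],[0,0,0]],[1,[0,0,0],[0,0,0]],[1,[0,0,0],[0,0,0]],[1,[0,0,0],[0,0,0]],[1,[0,0,0],[0,0,0]],[1,[0,0,0],[0,0,0]],[1,[0,0,0],[0,0,0]],[1,[0,0,0],[0,0,0]]]'

```text
time: 22.4
ee_pos: [0.5878, 0.1152, 0.2149]
tcp_rot: [-180.0, 0.0, 73.4]
wrist_force: [-0.3, -1.0, -2.0]
opening: 0.0111
```

```bash
python3 - <<'E'
from h import *
from workcell import camera
p=camera("side"); cv2.imwrite("pics/side_end.png",cv2.resize(p["img"][150:384,100:412,::-1],(800,600),interpolation=cv2.INTER_CUBIC))
E
python3 tgt.py .0285 0 .218 90
```

```text
t 22.45 pos [0.5878 0.1152 0.2149] rot [-1.7999e+02  1.0000e-02  7.3450e+01] q6 [11.1 11.4 14.1 92.8 -0.  27.6] op 0.0108 F [-0.6  0.5 -3. ] tau [-0.05 -0.03 -0.02]
tcp in board [np.float64(0.0282), np.float64(-0.0002)]
world tgt [0.5882 0.1153 0.218 ] tool shift cm [ 0.02  0.03 -0.31]
turn rotvec [-0.01  0.01 -0.41]
```

View pics/side_end.png

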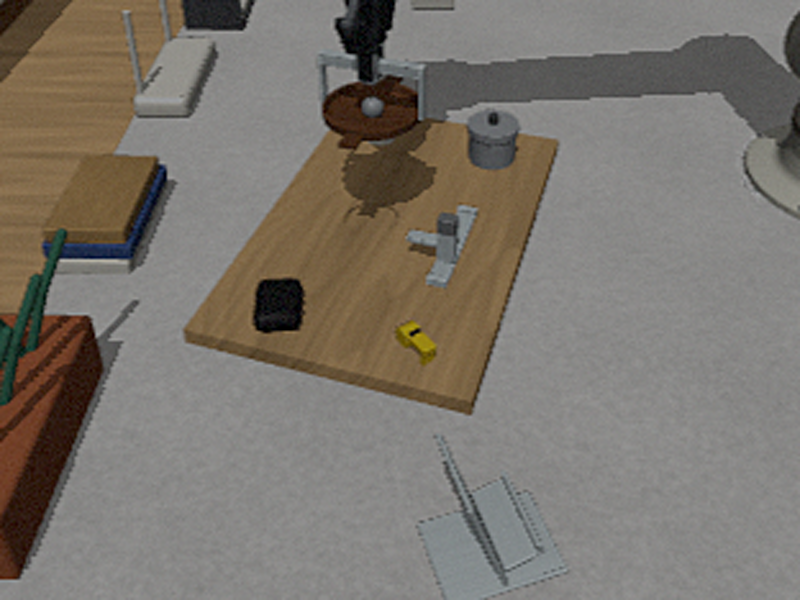

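The tin, case, whistle and phone stand are where they were, the latch block at (447,235) is near the left end of its track, and the dish is held level with the ball in the middle at (372,105).

```bash
python3 -c "
from workcell import job_done; print(job_done())"
```

```text
the job is handed in; nothing more can be done
None
```

The job is done and handed in at about 22.5 s. The dish is held about 13 cm above its seat, level and still, with its ears pointing left and right along the board and the ball in the middle.

- **Latch:** I gripped it and slid it about 41 mm to the hard end stop. My first check push there went up to about 50 N at the wrist, between the finger pads and the latch. The latch then crept back about 1.5 mm, so I pushed it to the stop again, up to about 18 N, and let go there. Later pictures show it open and clear of the ear.
- **Dish:** I took it by the bridge handle with 50 N and lifted it straight up. The quarter turn overshot by 3° and I turned it back.
- **Last readings:** tilt was about 0.01°, heading within 0.5° of a quarter turn from the board's measured angle, and position within about 2 mm of the point above the seat. Height and position did not change over the last 0.8 s.
- **Everything else:** the tin, earbud case, whistle and phone stand had not moved in the last side picture. I did not check the puck or the switch plate in the final picture; the puck was last seen in place in the picture after the turn.

**What disagreed or fell short:**
- The two cameras placed the board about 6 mm apart. I used the combined estimate, and both grasps fitted.
- The arm hid most of the dish from the top camera at the end, so the final ball and ear check rests on the side camera.

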